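# Put the spare batteries away and cover the tray

### The job

Put the three loose batteries away in the battery tray: stand each one, plus end up, in the well made for its size and shape. Once all three are in, put the wooden cover over them so that it sits down fully on the tray all round. Leave the glue stick and the tape roll where they are.

Things in the scene. Friction and masses are not known exactly. Their poses are not given: they have to be found in the camera images.
- cell_large: the largest battery: an upright grey cylinder with a dark band near the top, 34 mm across and 61.5 mm tall (with the small plus nub, 10 mm wide and 2 mm high, on top), 0.14 kg. Loose, stands on the desk, plus end up. Origin: centre of its underside; z up along its axis.
- cell_medium: the smaller round battery: an upright grey cylinder with a dark band near the top, 26 mm across and 50 mm tall (with a plus nub 7 mm wide and 2 mm high), 0.07 kg. Loose, stands on the desk, plus end up. Origin: centre of its underside; z up along its axis.
- cell_block: block battery: upright grey rectangular block with a dark band near the top, 17.5 mm (own x) by 26.5 mm (own y), 48.5 mm tall with its two round snap contacts, 3 mm high, side by side on top (that end is the plus end, up), 0.045 kg. Loose, stands on the desk at any yaw. Origin: centre of its underside; z up
- tray: battery tray, fixed: wooden plinth 94 mm (own x) by 214 mm (own y), 8 mm thick, on the desk; in its middle stand three white well blocks in a row along y, together 60 x 180 mm, tops 34 mm above the desk. The ledge, 17 mm wide, left free all round takes the cover's rim. Origin: centre of its underside, on the desk; z up
- well_large: white block, 60 x 60 mm and 26 mm high, fixed on the tray, with a round well 44 mm across and 22 mm deep in its top, for the largest battery. Its place in the row varies. Origin: centre of the block's underside (8 mm above the desk); the well is centred on it, its floor 4 mm above the origin; axes as the tray's
- well_medium: white block, 60 x 60 mm and 26 mm high, fixed on the tray, with a round well 34 mm across and 16 mm deep in its top, for the smaller round battery. Its place in the row varies. Origin: centre of the block's underside (8 mm above the desk); the well is centred on it, its floor 10 mm above the origin; axes as the tray's
- well_block: white block, 60 x 60 mm and 26 mm high, fixed on the tray, with a rectangular well 25.5 mm (own x) by 34.5 mm (own y), 16 mm deep, in its top, for the block battery, either way round. Its place in the row varies. Origin: centre of the block's underside (8 mm above the desk); the well is centred on it, its floor 10 mm above the origin; axes as the tray's
- cover: hollow wooden cap, open below, outside 80 (own x) by 200 (own y) by 76 mm tall, inside 70 x 190 x 70 mm; fits round the three blocks with 5 mm play each side, either way round. On top a steel bar handle 13 x 13 mm, 104 mm long along y, on posts 40 mm either side of the middle; bar centre line 100 mm above the rim. 0.25 kg, loose, stands on the desk. Origin: centre of the underside, at the rim
- glue_stick: bystander: a glue stick standing upright, white with a teal cap, 26 mm across and 87 mm tall, loose; not to be moved. Origin: centre of its underside.
- tape_roll: bystander: a roll of tape in a blue case lying flat, 62 x 75 mm and 24 mm high, loose; not to be moved. Origin: under the centre of the roll.
Things that resemble listed ones, but are neither listed nor needed, are in the scene too. Leave any purple look-alike of the cell_medium alone.

How it is judged:
By the outcome, as a careful person would: the job done as asked, in the order asked, and still so for the second after the job is handed in, with the robot touching nothing.
It also fails if it takes over 99 s, if anything falls off the work surface, if the arm or the gripper's body presses on something with over 40 N, if the wrist force passes 120 N, or if a joint passes its speed limit or range.

### The arm

A 6-joint arm with a two-finger parallel gripper is mounted at the origin on a cart in front of the work surface, level with it; the furniture and walls round the work are solid. World frame = base frame: x ahead of the robot, y to its left, z up, the work surface at z = 0. Lengths are in m, angles in rad, forces in N, time in s.
With the tool pointing down it reaches from about 0.25 to 0.775 m from the base axis. Payload 4 kg.
Tool frame: the origin (TCP) lies on the centre line of the jaws, within the pads' length; the fingertips stand 25 mm ahead of it and the grasp point (between the pads) lies 6 mm ahead of it; z points along the fingers, y is the line along which they close (so a half turn about z gives the same grasp; the last joint's range is limited). The gripper opens to 94 mm and grips with 3 to 60 N. Pads are 16 mm wide; open, the fingers measure 119 mm over their backs; the gripper's body (75 mm by 177 mm) begins 78 mm behind the grasp point.
Start: joints at [-0.103, 0.087, 1.371, -0, 1.684, -0.103], TCP at [0.55, -0, 0.231] pointing down, gripper open.
Joint ranges: [-3.1, 3.1], [-0.76, 2.03], [0.27, 2.55], [-1.08, 4.22], [0.17, 2.65], [-2.57, 2.57]. Speed limits (rad/s): [2.79, 2.79, 3.14, 3.14, 3.14, 3.14].

### API

Orientations are given as [roll, pitch, yaw] about the fixed x, y, z axes, in that order (R = Rz(yaw) Ry(pitch) Rx(roll)).
In Python, from bench import robot, imaging gives the robot as it stands. The module is installed in compiled form; this text tells all that it offers.
- The arm moves only by the tool drive_tool, never from a script. Its argument "series" is a list of rows, each a list of 3 entries, a list of its own where there are three numbers: the finger opening in m, from 0 to 0.094, then the shift along the tool's x, y, z in m, then the turn, a rotation vector about the tool's x, y, z in rad. A call has 1 to 5 rows; each row is the pose to reach, as a shift and turn from the pose commanded when the call began, along the tool's axes at that moment; what a row does not reach only later rows make up. A row lasts 1/8 s, in which the tool goes at most 62.5 mm and 10.7 degrees, less where a joint would pass 70% of its speed; a pose out of reach is approached as far as the arm can. A call with a gripper value outside its range is refused whole. The fingers move at their own pace and stop on an object; the grip force is fixed at half the most. Time passes only in rows, so rows that repeat a pose let the fingers close. It gives the time, the measured TCP pose, the force, the opening and the grip force at its end, in the units of the state.
- robot.get_obs(): the state, without advancing time (a new reading comes with each control period).
- imaging.snapshot(name): name is "scene" or "side" or "wrist"; returns the picture (384x512x3 uint8, red, green, blue); there is no depth.
- imaging.get_calibration(name): a dict with "intrinsics" (3x3 intrinsics, pixels), "position" and "rotation" of the camera in the world. Camera axes: x right, y up, looking along -z (the intrinsics and any distortion apply to the point x, -y, -z); pixel columns grow to the right and rows downward; lengths in m; the calibration is good to about 2 mm. The wrist camera is an equidistant fisheye: a pixel r from the principal point sees the ray r / f radians off the axis. A picture is of the moment at which its call begins: read the wrist's pose just before it. get_calibration takes no time and is no camera call; for the wrist camera it gives the pose at the moment of the call.
- robot.close_job(): hands the job in; it is judged then, once.
The state is a dict: "time": time; "joint_positions": joint angles; "qvel": joint speeds; "joint_torque": joint torques, N m; "tool_pos": TCP position; "ee_rot": TCP orientation; "wrist_force": force on the tool from outside, world axes, zero at the start; "wrist_torque": the same for the moment, N m; "width": finger opening in m; "finger_force": force on a finger pad.
Only numpy, scipy, OpenCV 4.12 (cv2) and the standard library are available. Lean on these libraries where they do the work, as an engineer would, in place of code of your own. Each camera call takes 0.05 s, during which the arm holds its last target. There are 200 camera calls.

## Working session

There is one attempt and no reset: what is moved stays moved. The work goes in short steps, Python scripts to look and compute and a tool call to move; the robot and the scene stay as the last step left them, time stands still between calls to the robot, and variables do not carry over. Pictures are saved under pics/ and viewed, at most 14 in all, crops included, and the job is handed in when it is done.

Besides the shell and the picture viewer there is one more tool, called after "Emit:" in YAML: its name, and indented under it one key for each argument. drive_tool: Moves the arm, as the interface text tells. Its arguments: {"type":"object","properties":{"series":{"type":"array"}},"required":["series"]}

```bash
mkdir -p pics
python3 - <<'E'
from bench import robot, imaging
import cv2
o=robot.get_obs();print(o)
for n in("scene","side","wrist"):
    c=imaging.get_calibration(n);print(n,c)
    cv2.imwrite(f"pics/{n}0.png",imaging.snapshot(n)[:,:,::-1])
E
```

```text
{'time': 0.0, 'joint_positions': array([-1.03104923e-01,  8.79574696e-02,  1.37226048e+00, -8.00680175e-06,
        1.68360010e+00, -1.03088224e-01]), 'qvel': array([-4.29213058e-04,  1.00207092e-03,  2.21521381e-03, -6.24013551e-05,
       -1.03496393e-03,  2.59592198e-04]), 'joint_torque': array([ 1.28542815e-03, -3.40182602e+01, -3.02423716e+01,  7.18220207e-02,
        3.29729996e-02, -1.13141955e-04]), 'tool_pos': array([5.49499822e-01, 4.18226722e-05, 2.29299622e-01]), 'ee_rot': array([-3.13937826e+00, -2.21089508e-04,  1.57077849e+00]), 'wrist_force': array([-0.32526961,  0.05886041, -0.2430645 ]), 'wrist_torque': array([-0.00693629,  0.03155586, -0.04747503]), 'finger_force': 0.0, 'width': 0.09427756428926092}
scene {'intrinsics': array([[431.15355408,   0.        , 251.37336136],
       [  0.        , 431.15355408, 186.0128314 ],
       [  0.        ,   0.        ,   1.        ]]), 'position': array([0.03887819, 0.5931573 , 0.58029039]), 'rotation': array([ 1.00094390e+00,  1.04274268e-03, -2.41623729e+00])}
side {'intrinsics': array([[454.6321741 ,   0.        , 246.25224314],
       [  0.        , 454.6321741 , 196.18156925],
       [  0.        ,   0.        ,   1.        ]]), 'position': array([0.16867314, 0.75057435, 0.41931858]), 'rotation': array([ 1.1518073 ,  0.01467043, -2.65181213])}
wrist {'intrinsics': array([[297.31863964,   0.        , 261.66291055],
       [  0.        , 297.31863964, 193.5751062 ],
       [  0.        ,   0.        ,   1.        ]]), 'position': array([0.55069599, 0.08301884, 0.38422014]), 'rotation': array([-0.29175308,  0.00159379,  0.00069104])}
```

View pics/scene0.png

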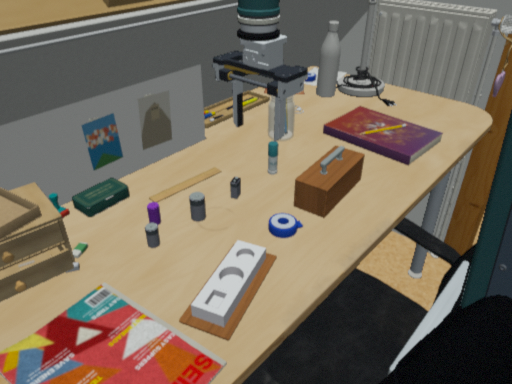

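View pics/wrist0.png

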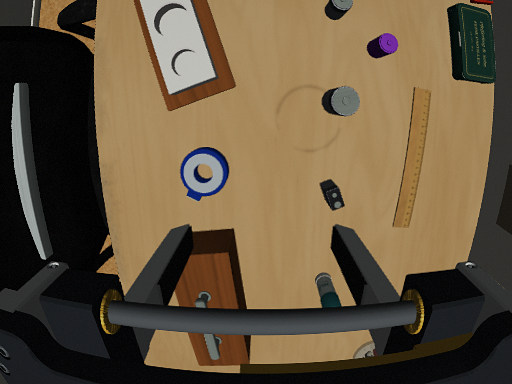

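View pics/side0.png

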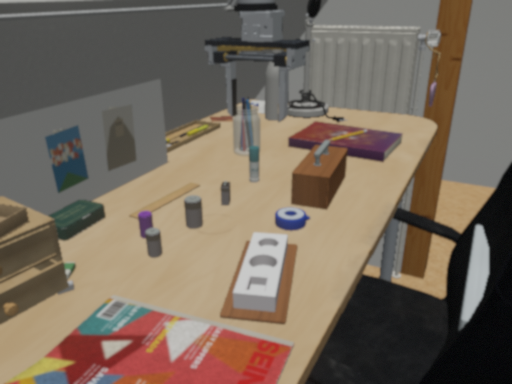

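Scene: tray (235,285) with wells ordered block (near), large, medium (far) in the picture; medium cell (152,235), purple look-alike (153,212), large cell (198,207), block (236,187), glue stick (272,157), tape (284,224), cover (330,180). The wrist view shows the large cell at (345,100), block (332,192), medium (340,5).

```bash
cat > h.py <<'E'
import numpy as np, cv2
from scipy.spatial.transform import Rotation as R
from bench import robot, imaging
def rays(n,px,c=None):
    c=c or imaging.get_calibration(n);K=c["intrinsics"];px=np.atleast_2d(px).astype(float)
    u=(px-K[:2,2])/K[0,0]
    if n=="wrist":
        r=np.linalg.norm(u,axis=1)+1e-9
        d=np.c_[u[:,0]/r*np.sin(r),-u[:,1]/r*np.sin(r),-np.cos(r)]
    else: d=np.c_[u[:,0],-u[:,1],-np.ones(len(u))]
    return c["position"],R.from_euler("xyz",c["rotation"]).apply(d)
def onz(n,px,z,c=None):
    p,d=rays(n,px,c);return (p+d*((z-p[2])/d[:,2])[:,None])[:,:2]
def rel(xyz,yaw=None):
    "shift in tool axes from the current pose to TCP at xyz"
    o=robot.get_obs();T=R.from_euler("xyz",o["ee_rot"])
    return T.inv().apply(np.array(xyz)-o["tool_pos"]).round(4)
E
python3 - <<'E'
from h import *
np.set_printoptions(precision=4,suppress=True)
for k,n,px,z in [("L","wrist",(345,100),.0595),("L","scene",(198,195),.0595),("M","wrist",(341,3),.048),("M","scene",(152,227),.048),
 ("B","wrist",(331,188),.0455),("B","scene",(236,179),.0455),("glue","scene",(272,143),.087),("purp","wrist",(387,43),.048),("tape","wrist",(204,172),.024),
 ("ring-trayM","wrist",(185,63),.034),("plinthcorner","wrist",[(169,109),(235,84)],.008)]:
    print(k,n,onz(n,px,z))
print("cover handle",onz("scene",[(321,172),(341,151)],.1),onz("wrist",[(203,294),(215,356)],.1))
print("covertop",onz("wrist",[(190,231),(235,229)],.076))
# white well blocks in scene
im=imaging.snapshot("scene");hsv=cv2.cvtColor(im,cv2.COLOR_RGB2HSV)
print("trayS",onz("scene",[(248,248),(237,267),(216,303)],.034))
E
```

```text
L wrist [[0.6422 0.0932]]
L scene [[0.6413 0.089 ]]
M wrist [[0.6415 0.211 ]]
M scene [[0.6384 0.2164]]
B wrist [[ 0.6339 -0.0117]]
B scene [[ 0.6405 -0.0299]]
glue scene [[ 0.644  -0.1667]]
purp wrist [[0.6977 0.1672]]
tape wrist [[0.4778 0.003 ]]
ring-trayM wrist [[0.4598 0.1384]]
plinthcorner wrist [[0.4307 0.0837]
 [0.517  0.1123]]
cover handle [[ 0.4605 -0.1099]
 [ 0.4795 -0.2224]] [[ 0.4813 -0.1261]
 [ 0.4863 -0.2359]]
covertop [[ 0.4676 -0.0549]
 [ 0.5202 -0.0515]]
trayS [[0.4635 0.1248]
 [0.4436 0.1769]
 [0.4113 0.262 ]]
```

Emit:
drive_tool:
  series:
    - [0.094, [0.06, 0, 0], [0, 0, 0]]
    - [0.094, [0.1, 0.0, 0], [0, 0, 0]]
    - [0.094, [0.1, 0.0, 0], [0, 0, 0]]
    - [0.094, [0.1, 0.0, 0], [0, 0, 0]]

```text
time: 0.7
tool_pos: [0.5499, 0.0996, 0.2302]
ee_rot: [-3.141, 0.001, 1.571]
wrist_force: [0.2, -0.4, 0.1]
width: 0.0942
finger_force: 0.0
```

Run:
```python
from h import *
c=imaging.get_calibration("wrist");im=imaging.snapshot("wrist")
np.save("w1.npy",im);import pickle;pickle.dump(c,open("c1.pkl","wb"))
print(c,robot.get_obs()["tool_pos"])
cv2.imwrite("pics/w1.png",cv2.resize(im[:,:,::-1],(800,600),interpolation=cv2.INTER_CUBIC))
```

```text
{'intrinsics': array([[297.31863964,   0.        , 261.66291055],
       [  0.        , 297.31863964, 193.5751062 ],
       [  0.        ,   0.        ,   1.        ]]), 'position': array([0.55081   , 0.18272979, 0.38495239]), 'rotation': array([-2.92704730e-01,  3.45683443e-06,  8.22173897e-04])} [0.55001828 0.09917013 0.23029275]
```

View pics/w1.png

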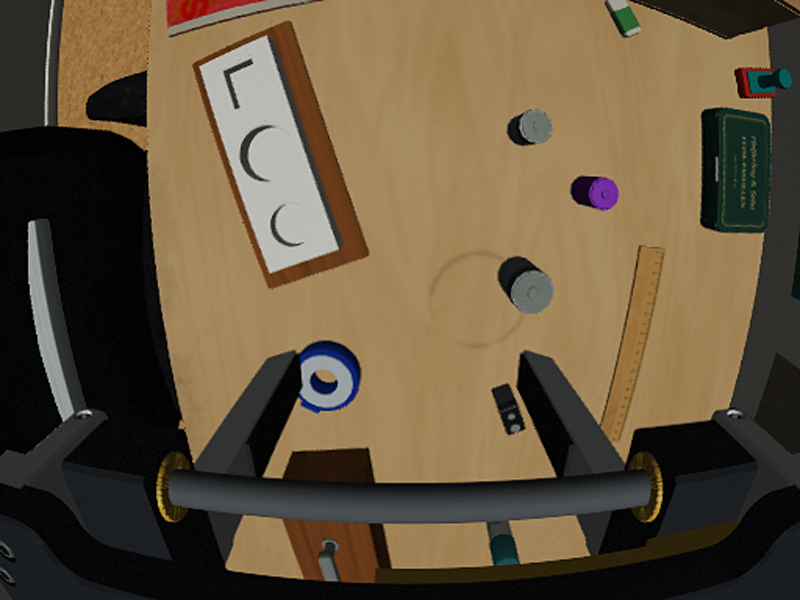

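The near view shows the tray fully (block well at top-left, then large, then medium; 800-px scale centre (268,150)), medium cell top (536,126), large (532,292), block (509,410).

```bash
cat >> h.py <<'E'
def blob(im,mask,seed):
    n,l,s,cen=cv2.connectedComponentsWithStats(mask.astype(np.uint8));k=l[int(seed[1]),int(seed[0])]
    if k==0: # nearest
        ys,xs=np.nonzero(mask);i=np.argmin((xs-seed[0])**2+(ys-seed[1])**2);k=l[ys[i],xs[i]]
    c=cv2.findContours((l==k).astype(np.uint8),cv2.RETR_EXTERNAL,cv2.CHAIN_APPROX_NONE)[0]
    return max(c,key=len)[:,0]
E
python3 - <<'E'
from h import *
import pickle
np.set_printoptions(precision=4,suppress=True)
im=np.load("w1.npy");c=pickle.load(open("c1.pkl","rb"))
hsv=cv2.cvtColor(im,cv2.COLOR_RGB2HSV);S,V=hsv[...,1],hsv[...,2]
s=1.5625
w=blob(im,(V>190)&(S<40),(300/s,190/s));P=onz("wrist",w,.034,c)
r=cv2.minAreaRect((P*1000).astype(np.float32));print("white",r,cv2.boxPoints(r))
for k,sd,z in [("M",(538,124),.048),("L",(532,292),.0595)]:
    ct=blob(im,(V>110)&(S<45),(sd[0]/s,sd[1]/s));P=onz("wrist",ct,z,c)*1000
    print(k,len(ct),cv2.minEnclosingCircle(P.astype(np.float32)),cv2.minAreaRect(P.astype(np.float32)))
b=im[240:285,310:345];cv2.imwrite("pics/b1.png",np.hstack([cv2.resize(b[:,:,::-1],None,fx=10,fy=10,interpolation=cv2.INTER_CUBIC),cv2.resize(im[55:100,320:360,::-1],None,fx=10,fy=10)]))
E
```

```text
white ((479.6781311035156, 166.6018524169922), (1.3525079488754272, 12.96844482421875), 20.56212043762207) [[476.7675 172.4355]
 [481.3224 160.2932]
 [482.5887 160.7682]
 [478.0339 172.9105]]
M 74 ((642.8159790039062, 215.58480834960938), 12.574189186096191) ((643.0137939453125, 215.60195922851562), (23.79888153076172, 24.363418579101562), 57.56953048706055)
L 169 ((642.5260620117188, 92.7855453491211), 16.231698989868164) ((642.7711181640625, 91.7154312133789), (30.535991668701172, 29.758195877075195), 4.959475517272949)
```

View pics/b1.png

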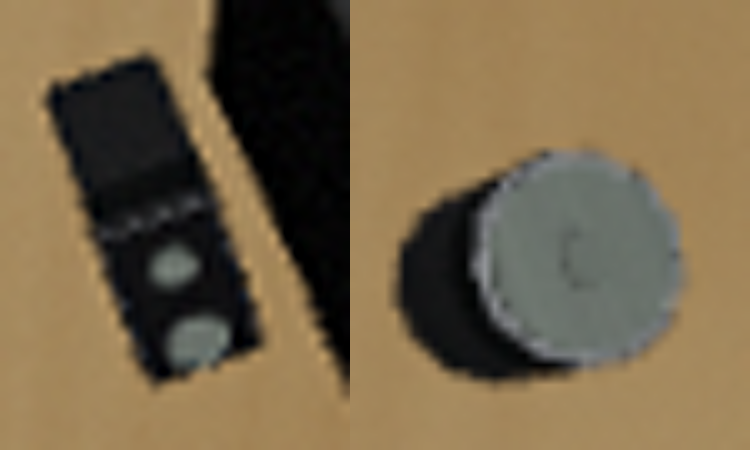

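The block's top face has corners (102,235),(208,195),(262,345),(155,385) in the 10x crop; the medium cell top is a clean disc.

Run:
```python
from h import *
import pickle
np.set_printoptions(precision=4,suppress=True)
im=np.load("w1.npy");c=pickle.load(open("c1.pkl","rb"))
hsv=cv2.cvtColor(im,cv2.COLOR_RGB2HSV);S,V=hsv[...,1],hsv[...,2]
s=1.5625
print(hsv[120,190],hsv[100,185])
w=blob(im,(V>150)&(S<60),(250/s,110/s));P=onz("wrist",w,.034,c)
r=cv2.minAreaRect((P*1000).astype(np.float32));print("white",r,cv2.boxPoints(r))
q=np.array([(102,235),(208,195),(262,345),(155,385)])/10-.5+[310,240]
P=onz("wrist",q,.0455,c)*1000;print(P,P.mean(0),[np.linalg.norm(P[i]-P[i-1]) for i in range(4)],cv2.minAreaRect(P.astype(np.float32)))
# round wells: rough centres by edges
print(onz("wrist",np.array([(290,225),(265,153),(240,82)])/s,.034,c))
print(rel([.6428,.2155,.034]))
```

```text
[ 30   8 187] [ 34  10 187]
white ((439.9458923339844, 196.71932983398438), (60.05365753173828, 180.2227020263672), 17.87998390197754) [[383.7029 273.2595]
 [439.0356 101.7412]
 [496.1888 120.1792]
 [440.8561 291.6974]]
[[627.9896 -15.7266]
 [641.9518 -10.0718]
 [652.1131 -34.2152]
 [637.5966 -40.0638]] [639.9128 -25.0194] [np.float64(26.164761662689664), np.float64(15.063854047427), np.float64(26.194623689526708), np.float64(15.65036076176006)] ((639.9608764648438, -24.99254608154297), (15.650360107421875, 26.191509246826172), 21.944053649902344)
[[0.4588 0.1395]
 [0.4406 0.1965]
 [0.4203 0.2548]]
[0.1165 0.0927 0.1962]
```

Emit:
drive_tool:
  series:
    - [0.06, [0.04, 0.03, 0], [0, 0, -0.15]]
    - [0.06, [0.08, 0.06, 0.03], [0, 0, -0.312]]
    - [0.06, [0.1165, 0.0927, 0.06], [0, 0, -0.312]]
    - [0.06, [0.1165, 0.0927, 0.11], [0, 0, -0.312]]
    - [0.06, [0.1165, 0.0927, 0.12], [0, 0, -0.312]]

```text
time: 1.38
tool_pos: [0.6405, 0.2148, 0.1049]
ee_rot: [-3.132, -0.0, 1.882]
wrist_force: [-0.6, -0.5, -0.5]
width: 0.06
finger_force: 0.0
```

Run:
```python
from h import *
print(robot.get_obs()["tool_pos"],rel([.6428,.2155,.044]))
c=imaging.get_calibration("wrist");im=imaging.snapshot("wrist")
hsv=cv2.cvtColor(im,cv2.COLOR_RGB2HSV);S,V=hsv[...,1],hsv[...,2]
cv2.imwrite("pics/w2.png",im[:,:,::-1])
```

```text
[0.64048301 0.21475433 0.104885  ] [-0.      0.003   0.0609]
```

View pics/w2.png

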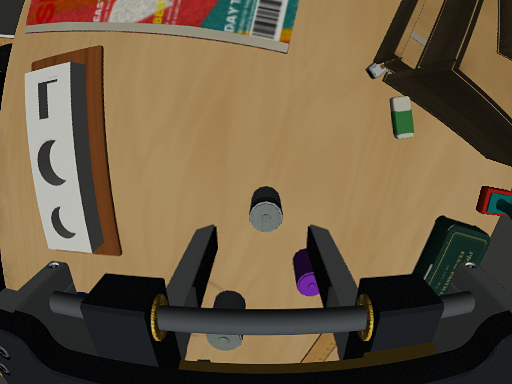

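The cell (266,215) lies between the fingers; purple (308,275) is clear behind.

Emit:
drive_tool:
  series:
    - [0.06, [0, 0, 0.04], [0, 0, 0]]
    - [0.06, [0, 0, 0.064], [0, 0, 0]]
    - [0.06, [0, 0, 0.064], [0, 0, 0]]
    - [0.01, [0, 0, 0.064], [0, 0, 0]]
    - [0.01, [0, 0, 0.064], [0, 0, 0]]

```text
time: 2.05
tool_pos: [0.6443, 0.2166, 0.0496]
ee_rot: [3.137, 0.0, 1.882]
wrist_force: [0.1, 0.4, 0.3]
width: 0.0436
finger_force: 0.0
```

Emit:
drive_tool:
  series:
    - [0.01, [0, 0, 0], [0, 0, 0]]
    - [0.01, [0, 0, 0], [0, 0, 0]]

```text
time: 2.3
tool_pos: [0.643, 0.2166, 0.0473]
ee_rot: [3.14, 0.0, 1.883]
wrist_force: [-1.3, -0.4, 1.0]
width: 0.0253
finger_force: 30.0
```

Emit:
drive_tool:
  series:
    - [0.01, [0, 0, 0], [0, 0, 0]]
    - [0.01, [0, 0, -0.05], [0, 0, 0]]
    - [0.01, [0, 0, -0.09], [0, 0, 0]]
    - [0.01, [0, 0, -0.09], [0, 0, 0]]
    - [0.01, [0, 0, -0.09], [0, 0, 0]]

```text
time: 2.92
tool_pos: [0.642, 0.2164, 0.1349]
ee_rot: [-3.139, -0.0, 1.883]
wrist_force: [-0.6, 0.5, -1.4]
width: 0.0253
finger_force: 30.0
```

Run:
```python
from h import *
print(robot.get_obs()["tool_pos"],robot.get_obs()["width"],rel([.4583,.1396,.0645]))
```

```text
[0.64201473 0.21636387 0.13490198] 0.02534213354377398 [-0.0167 -0.1982  0.0709]
```

Emit:
drive_tool:
  series:
    - [0.01, [-0.005, -0.05, 0], [0, 0, 0]]
    - [0.01, [-0.01, -0.105, 0], [0, 0, 0]]
    - [0.01, [-0.015, -0.16, 0], [0, 0, 0]]
    - [0.01, [-0.0167, -0.198, 0], [0, 0, 0]]
    - [0.01, [-0.0167, -0.198, 0], [0, 0, 0]]

```text
time: 3.55
tool_pos: [0.4558, 0.139, 0.1337]
ee_rot: [-3.136, -0.001, 1.882]
wrist_force: [0.8, 0.7, -1.4]
width: 0.0256
finger_force: 30.0
```

Emit:
drive_tool:
  series:
    - [0.01, [0, 0, 0.015], [0, 0, 0]]
    - [0.01, [0, 0, 0.03], [0, 0, 0]]
    - [0.01, [0, 0, 0.03], [0, 0, 0]]

```text
time: 3.92
tool_pos: [0.4584, 0.1397, 0.1035]
ee_rot: [-3.136, -0.001, 1.883]
wrist_force: [-0.2, -0.5, -0.3]
width: 0.0249
finger_force: 30.0
```

Run:
```python
from h import *
print(robot.get_obs()["tool_pos"],robot.get_obs()["width"],rel([.4583,.1396,.0645]))
im=imaging.snapshot("side")[215:335,200:320];im2=imaging.snapshot("scene")[215:335,170:290]
cv2.imwrite("pics/s2.png",cv2.resize(np.hstack([im,im2])[:,:,::-1],(800,400),interpolation=cv2.INTER_CUBIC))
```

```text
[0.4583595 0.1397292 0.1035208] 0.024924952181714866 [-0.0001  0.0001  0.039 ]
```

View pics/s2.png

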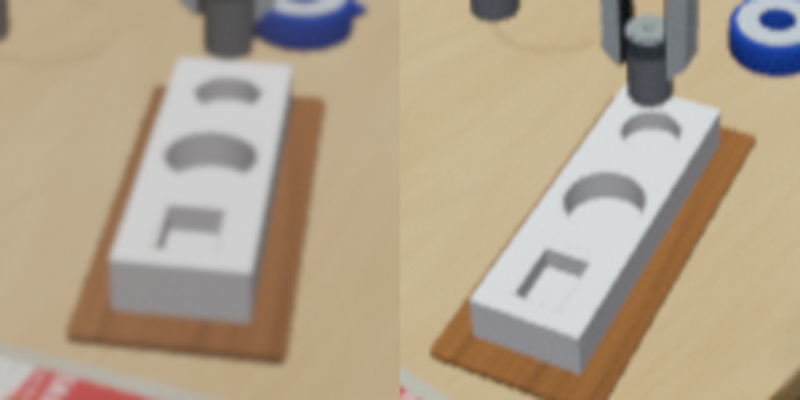

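The cell hangs over the far (medium) well in both views. Lowering.

Emit:
drive_tool:
  series:
    - [0.01, [0, 0, 0.02], [0, 0, 0]]
    - [0.01, [0, 0, 0.033], [0, 0, 0]]
    - [0.01, [0, 0, 0.037], [0, 0, 0]]
    - [0.01, [0, 0, 0.037], [0, 0, 0]]

```text
time: 4.53
tool_pos: [0.4595, 0.1399, 0.0695]
ee_rot: [3.142, 0.0, 1.883]
wrist_force: [0.1, 0.2, -0.7]
width: 0.0254
finger_force: 30.0
```

Emit:
drive_tool:
  series:
    - [0.01, [0, 0, 0.001], [0, 0, 0]]
    - [0.01, [0, 0, 0.002], [0, 0, 0]]
    - [0.01, [0, 0, 0.002], [0, 0, 0]]

```text
time: 4.9
tool_pos: [0.4595, 0.1398, 0.0677]
ee_rot: [3.141, 0.0, 1.883]
wrist_force: [-0.0, -0.0, -0.6]
width: 0.0256
finger_force: 30.0
```

Emit:
drive_tool:
  series:
    - [0.01, [0, 0, 0.001], [0, 0, 0]]
    - [0.01, [0, 0, 0.003], [0, 0, 0]]
    - [0.01, [0, 0, 0.003], [0, 0, 0]]

```text
time: 5.28
tool_pos: [0.4596, 0.1398, 0.0652]
ee_rot: [3.141, 0.0, 1.883]
wrist_force: [-2.2, -0.5, 3.1]
width: 0.0252
finger_force: 30.0
```

Emit:
drive_tool:
  series:
    - [0.045, [0, 0, 0], [0, 0, 0]]
    - [0.045, [0, 0, 0], [0, 0, 0]]
    - [0.06, [0, 0, -0.04], [0, 0, 0]]
    - [0.06, [0, 0, -0.09], [0, 0, 0]]
    - [0.06, [0, 0, -0.09], [0, 0, 0]]

```text
time: 5.9
tool_pos: [0.4623, 0.1404, 0.1592]
ee_rot: [3.132, 0.001, 1.883]
wrist_force: [0.6, -0.6, 0.6]
width: 0.0599
finger_force: 0.0
```

Run:
```python
from h import *
o=robot.get_obs();print(o["tool_pos"],o["width"],rel([.6427,.0922,.0515]))
im2=imaging.snapshot("scene")[155:315,160:320]
im=imaging.snapshot("wrist")[:,:,::-1]
cv2.imwrite("pics/s3.png",np.hstack([cv2.resize(im2[:,:,::-1],(384,384)),im[:,:416]]))
```

```text
[0.46225006 0.14037675 0.1591847 ] 0.05987060926439534 [-0.1011  0.1559  0.1093]
```

View pics/s3.png

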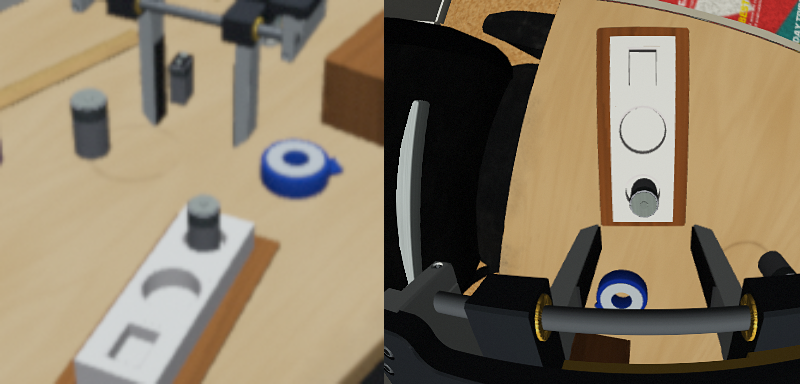

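Medium is seated in its well. Next the large cell.

Emit:
drive_tool:
  series:
    - [0.06, [-0.03, 0.045, 0], [0, 0, 0]]
    - [0.06, [-0.06, 0.09, 0], [0, 0, 0]]
    - [0.06, [-0.09, 0.14, 0], [0, 0, 0]]
    - [0.06, [-0.101, 0.157, 0.02], [0, 0, 0]]
    - [0.06, [-0.101, 0.157, 0.04], [0, 0, 0]]

```text
time: 6.62
tool_pos: [0.6394, 0.0912, 0.1105]
ee_rot: [-3.137, -0.001, 1.882]
wrist_force: [-0.8, -0.0, -0.4]
width: 0.0598
finger_force: 0.0
```

Emit:
drive_tool:
  series:
    - [0.06, [0, 0, 0.0], [0, 0, 0]]
    - [0.06, [0, 0, 0.0], [0, 0, 0]]

```text
time: 6.88
tool_pos: [0.6388, 0.0924, 0.1146]
ee_rot: [-3.141, -0.0, 1.884]
wrist_force: [0.3, -0.2, 0.1]
width: 0.06
finger_force: 0.0
```

Run:
```python
from h import *
o=robot.get_obs();print(o["tool_pos"],o["width"],rel([.6427,.0922,.0515]))
```

```text
[0.63880157 0.09243296 0.11458064] 0.05995588229264668 [-0.0014  0.0037  0.0631]
```

Emit:
drive_tool:
  series:
    - [0.06, [-0.0014, 0.0037, 0.035], [0, 0, 0]]
    - [0.06, [-0.0014, 0.0037, 0.062], [0, 0, 0]]
    - [0.06, [-0.0014, 0.0037, 0.062], [0, 0, 0]]
    - [0.06, [-0.0014, 0.0037, 0.062], [0, 0, 0]]
    - [0.01, [-0.0014, 0.0037, 0.062], [0, 0, 0]]

```text
time: 7.5
tool_pos: [0.645, 0.0919, 0.0551]
ee_rot: [3.137, 0.001, 1.883]
wrist_force: [-0.1, 0.4, -0.3]
width: 0.0532
finger_force: 0.0
```

Emit:
drive_tool:
  series:
    - [0.01, [0, 0, 0], [0, 0, 0]]
    - [0.01, [0, 0, 0], [0, 0, 0]]
    - [0.01, [0, 0, 0], [0, 0, 0]]

```text
time: 7.88
tool_pos: [0.6439, 0.0916, 0.0532]
ee_rot: [3.141, 0.0, 1.883]
wrist_force: [-0.9, 0.2, 3.7]
width: 0.0332
finger_force: 30.0
```

Emit:
drive_tool:
  series:
    - [0.01, [0, 0, -0.04], [0, 0, 0]]
    - [0.01, [0, 0, -0.08], [0, 0, 0]]
    - [0.01, [0, 0, -0.08], [0, 0, 0]]
    - [0.01, [0, 0, -0.08], [0, 0, 0]]

```text
time: 8.38
tool_pos: [0.6429, 0.0917, 0.1305]
ee_rot: [-3.139, -0.001, 1.883]
wrist_force: [-0.0, 0.1, -1.7]
width: 0.0338
finger_force: 30.0
```

Run:
```python
from h import *
o=robot.get_obs();print(o["tool_pos"],o["width"],rel([.4399,.1967,.065]))
```

```text
[0.64292287 0.09165641 0.13046615] 0.033766133830835654 [ 0.1623 -0.1608  0.066 ]
```

Emit:
drive_tool:
  series:
    - [0.01, [0.042, -0.04, 0], [0, 0, 0]]
    - [0.01, [0.084, -0.08, 0], [0, 0, 0]]
    - [0.01, [0.126, -0.12, 0], [0, 0, 0]]
    - [0.01, [0.162, -0.1605, 0], [0, 0, 0]]
    - [0.01, [0.162, -0.1605, 0], [0, 0, 0]]

```text
time: 9.0
tool_pos: [0.4366, 0.1973, 0.1292]
ee_rot: [-3.135, -0.001, 1.887]
wrist_force: [-0.5, -0.6, -1.9]
width: 0.0336
finger_force: 30.0
```

Emit:
drive_tool:
  series:
    - [0.01, [0, 0, 0.01], [0, 0, 0]]
    - [0.01, [0, 0, 0.02], [0, 0, 0]]
    - [0.01, [0, 0, 0.02], [0, 0, 0]]

```text
time: 9.38
tool_pos: [0.441, 0.1957, 0.1103]
ee_rot: [-3.138, 0.0, 1.881]
wrist_force: [0.6, -0.1, -1.0]
width: 0.0337
finger_force: 30.0
```

Run:
```python
from h import *
o=robot.get_obs();print(o["tool_pos"],o["width"],rel([.4399,.1967,.065]))
```

```text
[0.44103177 0.19572266 0.11033373] 0.03370241236055025 [ 0.0013 -0.0006  0.0453]
```

Emit:
drive_tool:
  series:
    - [0.01, [0.0007, -0.0006, 0.02], [0, 0, 0]]
    - [0.01, [0.0007, -0.0006, 0.035], [0, 0, 0]]
    - [0.01, [0.0007, -0.0006, 0.043], [0, 0, 0]]
    - [0.01, [0.0007, -0.0006, 0.045], [0, 0, 0]]
    - [0.01, [0.0007, -0.0006, 0.045], [0, 0, 0]]

```text
time: 10.0
tool_pos: [0.4409, 0.1972, 0.0678]
ee_rot: [3.141, 0.0, 1.883]
wrist_force: [-0.4, 0.5, -1.6]
width: 0.0337
finger_force: 30.0
```

Emit:
drive_tool:
  series:
    - [0.01, [0, 0, 0.001], [0, 0, 0]]
    - [0.01, [0, 0, 0.002], [0, 0, 0]]
    - [0.01, [0, 0, 0.002], [0, 0, 0]]

```text
time: 10.38
tool_pos: [0.4406, 0.1971, 0.0656]
ee_rot: [3.141, 0.0, 1.883]
wrist_force: [0.5, -0.0, -2.1]
width: 0.0335
finger_force: 30.0
```

Emit:
drive_tool:
  series:
    - [0.01, [0, 0, 0.001], [0, 0, 0]]
    - [0.01, [0, 0, 0.0015], [0, 0, 0]]
    - [0.01, [0, 0, 0.0015], [0, 0, 0]]
    - [0.05, [0, 0, 0.0015], [0, 0, 0]]
    - [0.05, [0, 0, 0.0015], [0, 0, 0]]

```text
time: 11.0
tool_pos: [0.4407, 0.1971, 0.0639]
ee_rot: [3.141, 0.0, 1.883]
wrist_force: [-0.6, -0.0, 0.3]
width: 0.0487
finger_force: 0.0
```

Emit:
drive_tool:
  series:
    - [0.05, [0, 0, -0.03], [0, 0, 0]]
    - [0.05, [0, 0, -0.08], [0, 0, 0]]
    - [0.05, [0, 0, -0.1], [0, 0, 0]]
    - [0.05, [0, 0, -0.1], [0, 0, 0]]

```text
time: 11.5
tool_pos: [0.4418, 0.1975, 0.1659]
ee_rot: [3.137, 0.0, 1.883]
wrist_force: [-0.1, -0.7, -0.9]
width: 0.0501
finger_force: 0.0
```

Run:
```python
from h import *
o=robot.get_obs();print(o["tool_pos"],o["width"],rel([.640,-.025,.12]))
cv2.imwrite("pics/s4.png",cv2.resize(imaging.snapshot("scene")[155:315,160:320][:,:,::-1],(384,384)))
```

```text
[0.44175846 0.1974773  0.16587513] 0.050085139080190424 [-0.2726  0.1202  0.0465]
```

View pics/s4.png

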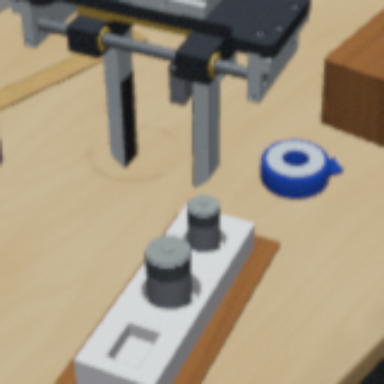

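Both round cells seated. On to the block.

Emit:
drive_tool:
  series:
    - [0.05, [-0.05, 0.022, 0], [0, 0, 0]]
    - [0.05, [-0.1, 0.044, 0], [0, 0, -0.03]]
    - [0.05, [-0.155, 0.068, 0], [0, 0, -0.075]]
    - [0.05, [-0.21, 0.092, 0], [0, 0, -0.075]]
    - [0.05, [-0.26, 0.12, 0], [0, 0, -0.075]]

```text
time: 12.18
tool_pos: [0.6346, -0.0152, 0.1612]
ee_rot: [-3.138, -0.002, 1.957]
wrist_force: [0.9, 0.1, 0.4]
width: 0.0502
finger_force: 0.0
```

Emit:
drive_tool:
  series:
    - [0.05, [0, 0, 0], [0, 0, 0]]
    - [0.05, [0, 0, 0], [0, 0, 0]]

```text
time: 12.42
tool_pos: [0.6333, -0.0131, 0.1617]
ee_rot: [-3.138, -0.003, 1.958]
wrist_force: [0.2, 0.2, -0.1]
width: 0.0499
finger_force: 0.0
```

Run:
```python
from h import *
import pickle
c=imaging.get_calibration("wrist");im=imaging.snapshot("wrist");o=robot.get_obs()
pickle.dump((c,im),open("w5.pkl","wb"))
print(o["tool_pos"],o["ee_rot"],rel([.640,-.025,.12]))
f=lambda p:p
# project block top centre approx to find crop
K=c["intrinsics"];v=R.from_euler("xyz",c["rotation"]).inv().apply(np.array([.64,-.025,.0455])-c["position"])
th=np.arccos(-v[2]/np.linalg.norm(v));d=np.array([v[0],-v[1]])/np.hypot(v[0],v[1])
p=K[:2,2]+K[0,0]*th*d;print(p);x,y=np.clip(p.astype(int)-30,0,(452,324));print(x,y)
cv2.imwrite("pics/b5.png",cv2.resize(im[y:y+60,x:x+60,::-1],(480,480),interpolation=cv2.INTER_CUBIC))
```

```text
[ 0.63332023 -0.01255839  0.16262937] [-3.13935747e+00 -1.76521494e-03  1.95856814e+00] [-0.0141  0.0016  0.0426]
[263.34016796 208.58443164]
233 178
```

View pics/b5.png

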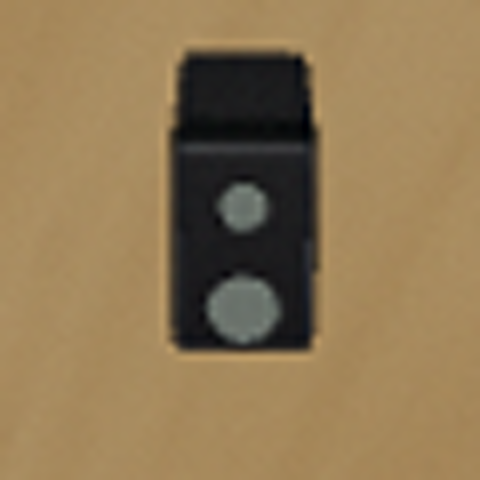

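The block's top face (172–315, 138–350 in the 8x crop) sits exactly at the predicted pixel and square to the tool; descend.

Emit:
drive_tool:
  series:
    - [0.05, [-0.0141, 0.0016, 0.03], [0, 0, 0]]
    - [0.05, [-0.0141, 0.0016, 0.08], [0, 0, 0]]
    - [0.05, [-0.0141, 0.0016, 0.116], [0, 0, 0]]
    - [0.05, [-0.0141, 0.0016, 0.116], [0, 0, 0]]
    - [0.05, [-0.0141, 0.0016, 0.116], [0, 0, 0]]

```text
time: 13.1
tool_pos: [0.642, -0.0251, 0.0502]
ee_rot: [3.139, 0.001, 1.959]
wrist_force: [0.3, 0.6, 0.8]
width: 0.0498
finger_force: 0.0
```

Emit:
drive_tool:
  series:
    - [0.005, [0, 0, 0], [0, 0, 0]]
    - [0.005, [0, 0, 0], [0, 0, 0]]
    - [0.005, [0, 0, 0], [0, 0, 0]]
    - [0.005, [0, 0, 0], [0, 0, 0]]

```text
time: 13.6
tool_pos: [0.6416, -0.0261, 0.0485]
ee_rot: [3.141, 0.0, 1.958]
wrist_force: [0.3, 0.4, 1.8]
width: 0.0172
finger_force: 30.0
```

Emit:
drive_tool:
  series:
    - [0.005, [0, 0, -0.04], [0, 0, 0]]
    - [0.005, [0, 0, -0.09], [0, 0, 0]]
    - [0.005, [0, 0, -0.09], [0, 0, 0.0]]
    - [0.005, [0, 0, -0.09], [0, 0, 0.0]]

```text
time: 14.1
tool_pos: [0.6409, -0.026, 0.1372]
ee_rot: [-3.141, -0.0, 1.958]
wrist_force: [0.1, -0.3, -0.4]
width: 0.0176
finger_force: 30.0
```

Run:
```python
from h import *
o=robot.get_obs();print(o["tool_pos"],o["ee_rot"],o["width"],rel([.4215,.2538,.13]))
```

```text
[ 0.64093257 -0.02598939  0.13721644] [-3.14076118e+00 -4.90650847e-04  1.95767931e+00] 0.017613117314018153 [ 0.3419 -0.0976  0.0075]
```

Emit:
drive_tool:
  series:
    - [0.005, [0.057, -0.016, 0], [0, 0, 0]]
    - [0.005, [0.114, -0.032, 0], [0, 0, 0.04]]
    - [0.005, [0.171, -0.049, 0], [0, 0, 0.075]]
    - [0.005, [0.228, -0.065, 0], [0, 0, 0.075]]
    - [0.005, [0.285, -0.081, 0], [0, 0, 0.075]]

```text
time: 14.72
tool_pos: [0.456, 0.2082, 0.1353]
ee_rot: [-3.137, -0.0, 1.882]
wrist_force: [0.3, -0.3, -0.8]
width: 0.0172
finger_force: 30.0
```

Emit:
drive_tool:
  series:
    - [0.005, [0, 0, 0], [0, 0, 0]]
    - [0.005, [0, 0, 0], [0, 0, 0]]

```text
time: 14.98
tool_pos: [0.4581, 0.207, 0.1363]
ee_rot: [-3.139, 0.001, 1.883]
wrist_force: [0.3, -0.1, 0.2]
width: 0.0172
finger_force: 30.0
```

Run:
```python
from h import *
o=robot.get_obs();print(o["tool_pos"],o["ee_rot"],o["width"],rel([.4215,.2538,.13]))
```

```text
[0.45808845 0.20695096 0.13630731] [-3.13880376e+00  7.45353960e-04  1.88349159e+00] 0.017249320009651122 [ 0.0558 -0.0204  0.0063]
```

Emit:
drive_tool:
  series:
    - [0.005, [0.04, -0.015, 0], [0, 0, 0]]
    - [0.005, [0.0545, -0.0204, 0], [0, 0, 0]]
    - [0.005, [0.0545, -0.0204, 0.015], [0, 0, 0]]
    - [0.005, [0.0545, -0.0204, 0.025], [0, 0, 0]]
    - [0.005, [0.0545, -0.0204, 0.025], [0, 0, 0]]

```text
time: 15.6
tool_pos: [0.4223, 0.2517, 0.111]
ee_rot: [-3.138, 0.001, 1.881]
wrist_force: [-0.2, 0.1, -0.5]
width: 0.0175
finger_force: 30.0
```

Emit:
drive_tool:
  series:
    - [0.005, [0, 0, 0], [0, 0, 0]]
    - [0.005, [0, 0, 0], [0, 0, 0]]

```text
time: 15.85
tool_pos: [0.4231, 0.2529, 0.1135]
ee_rot: [3.141, -0.0, 1.882]
wrist_force: [-0.3, -0.5, 0.4]
width: 0.0173
finger_force: 30.0
```

Run:
```python
from h import *
o=robot.get_obs();print(o["tool_pos"],o["ee_rot"],o["width"],rel([.422,.2523,.0665]))
im=imaging.snapshot("side")[185:335,180:330];im2=imaging.snapshot("scene")[195:345,150:300]
cv2.imwrite("pics/s6.png",cv2.resize(np.hstack([im,im2])[:,:,::-1],(800,400),interpolation=cv2.INTER_CUBIC))
```

```text
[0.42313957 0.25286696 0.11345385] [ 3.14052953e+00 -1.25569509e-06  1.88231694e+00] 0.017274910870463258 [-0.0002 -0.0013  0.047 ]
```

View pics/s6.png

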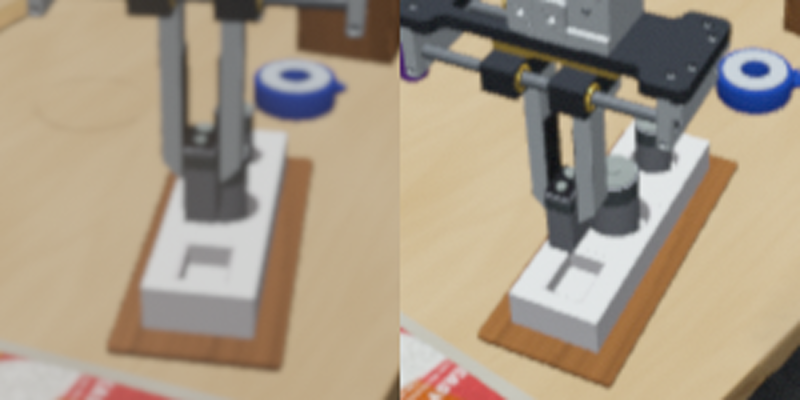

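Block hangs square, above the block well. Lower.

Emit:
drive_tool:
  series:
    - [0.005, [-0.0002, -0.0013, 0.015], [0, 0, 0]]
    - [0.005, [-0.0002, -0.0013, 0.03], [0, 0, 0]]
    - [0.005, [-0.0002, -0.0013, 0.042], [0, 0, 0]]
    - [0.005, [-0.0002, -0.0013, 0.046], [0, 0, 0]]
    - [0.005, [-0.0002, -0.0013, 0.046], [0, 0, 0]]

```text
time: 16.58
tool_pos: [0.4214, 0.2524, 0.0668]
ee_rot: [-3.141, 0.0, 1.883]
wrist_force: [0.3, 0.3, -0.8]
width: 0.0176
finger_force: 30.0
```

Emit:
drive_tool:
  series:
    - [0.005, [0, 0, 0.001], [0, 0, 0]]
    - [0.005, [0, 0, 0.002], [0, 0, 0]]
    - [0.005, [0, 0, 0.002], [0, 0, 0]]

```text
time: 16.95
tool_pos: [0.4217, 0.2526, 0.0664]
ee_rot: [3.141, -0.0, 1.883]
wrist_force: [-2.4, -2.4, 6.6]
width: 0.0173
finger_force: 30.0
```

Emit:
drive_tool:
  series:
    - [0.035, [0, 0, 0], [0, 0, 0]]
    - [0.035, [0, 0, 0], [0, 0, 0]]
    - [0.035, [0, 0, -0.03], [0, 0, 0]]
    - [0.04, [0, 0, -0.09], [0, 0, 0]]
    - [0.04, [0, 0, -0.15], [0, 0, 0]]

```text
time: 17.58
tool_pos: [0.421, 0.2522, 0.2157]
ee_rot: [-3.14, 0.0, 1.883]
wrist_force: [1.0, 0.6, -0.4]
width: 0.0401
finger_force: 0.0
```

Emit:
drive_tool:
  series:
    - [0.04, [-0.05, -0.01, -0.02], [0, 0, 0.1]]
    - [0.04, [-0.1, -0.02, -0.04], [0, 0, 0.25]]
    - [0.04, [-0.16, -0.03, -0.05], [0, 0, 0.312]]
    - [0.04, [-0.22, -0.04, -0.05], [0, 0, 0.312]]
    - [0.04, [-0.27, -0.04, -0.05], [0, 0, 0.312]]

```text
time: 18.2
tool_pos: [0.4663, -0.019, 0.2652]
ee_rot: [3.14, 0.0, 1.57]
wrist_force: [0.6, 0.3, 0.6]
width: 0.0401
finger_force: 0.0
```

Emit:
drive_tool:
  series:
    - [0.04, [-0.06, 0, 0], [0, 0, 0]]
    - [0.04, [-0.12, 0, 0], [0, 0, 0]]
    - [0.04, [-0.15, 0, 0], [0, 0, 0]]
    - [0.04, [-0.15, 0, 0], [0, 0, 0]]
    - [0.04, [-0.15, 0, 0], [0, 0, 0]]

```text
time: 18.82
tool_pos: [0.4663, -0.1661, 0.2647]
ee_rot: [-3.141, -0.001, 1.571]
wrist_force: [-1.1, 0.4, 0.0]
width: 0.04
finger_force: 0.0
```

Run:
```python
from h import *
import pickle
o=robot.get_obs();print(o["tool_pos"],o["ee_rot"],o["width"])
c=imaging.get_calibration("wrist");im=imaging.snapshot("wrist");pickle.dump((c,im),open("w7.pkl","wb"))
s=imaging.snapshot("scene")[195:345,150:300]
cv2.imwrite("pics/s7.png",np.hstack([im,cv2.resize(s,(288,288))] if 0 else [im,np.vstack([cv2.resize(s,(288,288)),np.zeros((96,288,3),np.uint8)])])[:,:,::-1])
```

```text
[ 0.46626026 -0.16611814  0.26471709] [-3.14136590e+00 -8.97323721e-04  1.57120968e+00] 0.040012614921820615
```

View pics/s7.png

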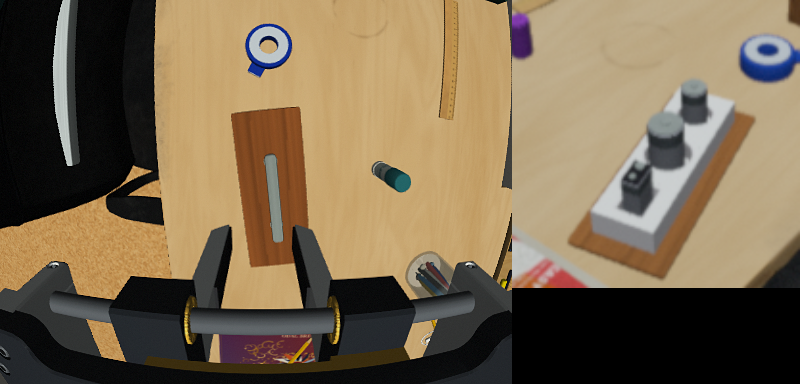

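All three cells are in. The cover's bar runs from (270,153) to (278,242) in the wrist view.

Run:
```python
from h import *
import pickle
c,im=pickle.load(open("w7.pkl","rb"))
hsv=cv2.cvtColor(im,cv2.COLOR_RGB2HSV);S,V=hsv[...,1],hsv[...,2]
print(hsv[200,274])
ct=blob(im,(S<70)&(V>90),(274,200));P=onz("wrist",ct,.1065,c)*1000
print("bar",cv2.minAreaRect(P.astype(np.float32)))
ws=(hsv[...,0]<15)&(S>110)&(V>40);ct=blob(im,ws,(250,140));P=onz("wrist",ct,.076,c)*1000
print("top",cv2.minAreaRect(P.astype(np.float32)))
q=np.array([(232,113),(299,107),(309,261),(250,266)]);P=onz("wrist",q,.076,c);print(P,P.mean(0))
o=robot.get_obs();print(o["tool_pos"])
```

```text
[ 68  14 146]
bar ((480.7766418457031, -184.56163024902344), (13.821292877197266, 101.66039276123047), 5.653807163238525)
top ((481.06072998046875, -184.72750854492188), (79.17794799804688, 198.9197998046875), 6.0159382820129395)
[[ 0.43317396 -0.08984935]
 [ 0.50989463 -0.08261479]
 [ 0.53036569 -0.27976379]
 [ 0.45185058 -0.2867572 ]] [ 0.48132121 -0.18474628]
[ 0.46639327 -0.16558959  0.26502251]
```

Emit:
drive_tool:
  series:
    - [0.05, [-0.0191, 0.0146, 0.03], [0, 0, -0.103]]
    - [0.05, [-0.0191, 0.0146, 0.08], [0, 0, -0.103]]
    - [0.05, [-0.0191, 0.0146, 0.12], [0, 0, -0.103]]
    - [0.05, [-0.0191, 0.0146, 0.13], [0, 0, -0.103]]
    - [0.05, [-0.0191, 0.0146, 0.13], [0, 0, -0.103]]

```text
time: 19.55
tool_pos: [0.4812, -0.1853, 0.1355]
ee_rot: [3.141, 0.0, 1.675]
wrist_force: [0.2, -0.2, -0.2]
width: 0.0502
finger_force: 0.0
```

Emit:
drive_tool:
  series:
    - [0.05, [0, 0, 0], [0, 0, 0]]
    - [0.05, [0, 0, 0], [0, 0, 0]]

```text
time: 19.8
tool_pos: [0.4819, -0.1864, 0.1371]
ee_rot: [3.138, 0.002, 1.674]
wrist_force: [0.7, -0.5, -0.3]
width: 0.0503
finger_force: 0.0
```

Run:
```python
from h import *
o=robot.get_obs();print(o["tool_pos"],o["ee_rot"],o["width"],rel([.481,-.1847,.108]))
```

```text
[ 0.4819015  -0.18637963  0.13709569] [3.13833027e+00 2.07737590e-03 1.67394308e+00] 0.0503164421240071 [ 0.0018 -0.0008  0.0291]
```

Emit:
drive_tool:
  series:
    - [0.05, [0.0015, -0.0008, 0.02], [0, 0, 0]]
    - [0.05, [0.0015, -0.0008, 0.028], [0, 0, 0]]
    - [0.05, [0.0015, -0.0008, 0.028], [0, 0, 0]]
    - [0.05, [0.0015, -0.0008, 0.028], [0, 0, 0]]
    - [0.005, [0.0015, -0.0008, 0.028], [0, 0, 0]]

```text
time: 20.42
tool_pos: [0.4804, -0.1848, 0.1078]
ee_rot: [3.14, 0.001, 1.674]
wrist_force: [-0.0, 0.4, 0.2]
width: 0.0435
finger_force: 0.0
```

Emit:
drive_tool:
  series:
    - [0.005, [0, 0, 0], [0, 0, 0]]
    - [0.005, [0, 0, 0], [0, 0, 0]]
    - [0.005, [0, 0, 0], [0, 0, 0]]
    - [0.005, [0, 0, 0], [0, 0, 0]]

```text
time: 20.92
tool_pos: [0.4801, -0.1845, 0.107]
ee_rot: [3.141, 0.0, 1.674]
wrist_force: [1.6, -0.1, -0.3]
width: 0.0126
finger_force: 30.0
```

Emit:
drive_tool:
  series:
    - [0.005, [0, 0, -0.02], [0, 0, 0]]
    - [0.005, [0, 0, -0.05], [0, 0, 0]]
    - [0.005, [0, 0, -0.09], [0, 0, 0]]
    - [0.005, [0, 0, -0.12], [0, 0, 0]]
    - [0.005, [0, 0, -0.12], [0, 0, 0]]

```text
time: 21.55
tool_pos: [0.4809, -0.185, 0.2291]
ee_rot: [3.138, 0.003, 1.674]
wrist_force: [-0.1, 0.0, -3.0]
width: 0.013
finger_force: 30.0
```

Run:
```python
from h import *
o=robot.get_obs();print(o["tool_pos"],o["ee_rot"],o["width"],rel([.4399,.1967,.225]))
```

```text
[ 0.48087269 -0.18504626  0.22907083] [3.13763966e+00 2.62865034e-03 1.67380439e+00] 0.012955796784459541 [ 0.3839 -0.0015  0.0031]
```

Emit:
drive_tool:
  series:
    - [0.005, [0.03, 0, 0], [0, 0, 0]]
    - [0.005, [0.075, 0, 0], [0, 0, -0.03]]
    - [0.005, [0.12, 0, 0], [0, 0, -0.08]]
    - [0.005, [0.165, 0, 0], [0, 0, -0.13]]
    - [0.005, [0.21, 0, 0], [0, 0, -0.18]]

```text
time: 22.18
tool_pos: [0.4568, 0.0258, 0.224]
ee_rot: [-3.137, -0.002, 1.855]
wrist_force: [0.4, 0.3, -3.1]
width: 0.0125
finger_force: 30.0
```

Emit:
drive_tool:
  series:
    - [0.005, [0.045, 0.007, 0], [0, 0, -0.029]]
    - [0.005, [0.09, 0.014, 0], [0, 0, -0.029]]
    - [0.005, [0.13, 0.021, 0], [0, 0, -0.029]]
    - [0.005, [0.13, 0.021, 0], [0, 0, -0.029]]
    - [0.005, [0.13, 0.021, 0], [0, 0, -0.029]]

```text
time: 22.8
tool_pos: [0.4414, 0.1545, 0.225]
ee_rot: [-3.138, 0.0, 1.883]
wrist_force: [0.2, -0.0, -3.1]
width: 0.0128
finger_force: 30.0
```

Run:
```python
from h import *
o=robot.get_obs();print(o["tool_pos"],o["ee_rot"],o["width"],rel([.4399,.1967,.225]))
```

```text
[0.44141066 0.15451601 0.22497211] [-3.13800007e+00  4.87598927e-04  1.88308802e+00] 0.012800981013602483 [ 0.0406  0.0115 -0.0001]
```

Emit:
drive_tool:
  series:
    - [0.005, [0.03, 0.008, 0], [0, 0, 0]]
    - [0.005, [0.0406, 0.0115, 0], [0, 0, 0]]
    - [0.005, [0.0406, 0.0115, 0.01], [0, 0, 0]]
    - [0.005, [0.0406, 0.0115, 0.02], [0, 0, 0]]
    - [0.005, [0.0406, 0.0115, 0.02], [0, 0, 0]]

```text
time: 23.42
tool_pos: [0.4399, 0.1962, 0.2051]
ee_rot: [-3.138, 0.0, 1.882]
wrist_force: [0.6, -0.2, -3.5]
width: 0.0127
finger_force: 30.0
```

Emit:
drive_tool:
  series:
    - [0.005, [0, 0, 0], [0, 0, 0]]
    - [0.005, [0, 0, 0], [0, 0, 0]]

```text
time: 23.68
tool_pos: [0.4409, 0.197, 0.2074]
ee_rot: [3.141, 0.0, 1.882]
wrist_force: [0.4, -0.3, -2.5]
width: 0.0126
finger_force: 30.0
```

Run:
```python
from h import *
o=robot.get_obs();print(o["tool_pos"],o["ee_rot"],o["width"],rel([.4399,.1967,.115]))
im=imaging.snapshot("side")[135:335,170:370];im2=imaging.snapshot("scene")[145:345,130:330]
cv2.imwrite("pics/s8.png",cv2.resize(np.hstack([im,im2])[:,:,::-1],(800,400),interpolation=cv2.INTER_CUBIC))
```

```text
[0.4409092  0.19704875 0.20744168] [3.14063531e+00 1.38950757e-04 1.88245829e+00] 0.012618261762142766 [-0.     -0.0012  0.0924]
```

View pics/s8.png

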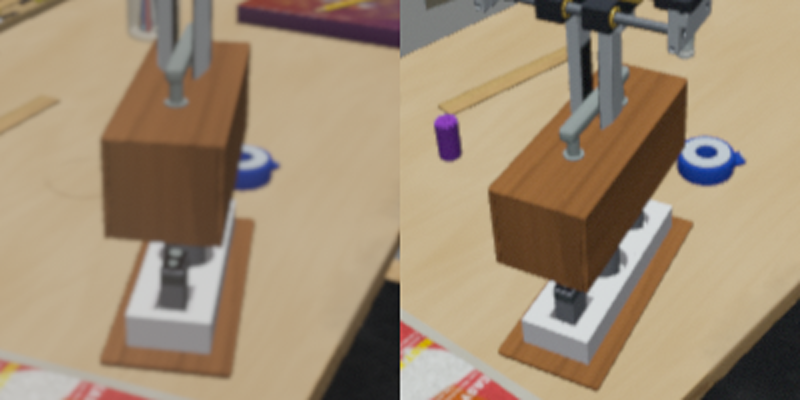

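The cover hangs level and parallel, above the tray. Lower.

Emit:
drive_tool:
  series:
    - [0.005, [0, -0.0005, 0.02], [0, 0, 0]]
    - [0.005, [0, -0.0005, 0.04], [0, 0, 0]]
    - [0.005, [0, -0.0005, 0.055], [0, 0, 0]]
    - [0.005, [0, -0.0005, 0.06], [0, 0, 0]]
    - [0.005, [0, -0.0005, 0.06], [0, 0, 0]]

```text
time: 24.4
tool_pos: [0.4402, 0.1971, 0.147]
ee_rot: [3.142, 0.0, 1.883]
wrist_force: [1.4, 0.1, -3.6]
width: 0.0125
finger_force: 30.0
```

Emit:
drive_tool:
  series:
    - [0.005, [0, 0, 0], [0, 0, 0]]
    - [0.005, [0, 0, 0.006], [0, 0, 0]]
    - [0.005, [0, 0, 0.012], [0, 0, 0]]
    - [0.005, [0, 0, 0.018], [0, 0, 0]]
    - [0.005, [0, 0, 0.018], [0, 0, 0]]

```text
time: 25.02
tool_pos: [0.4396, 0.1968, 0.128]
ee_rot: [-3.14, 0.0, 1.883]
wrist_force: [-0.4, 0.5, -3.9]
width: 0.0127
finger_force: 30.0
```

Free of contact so far, and the rim is below the block tops; continue down.

Emit:
drive_tool:
  series:
    - [0.005, [0, 0, 0.005], [0, 0, 0]]
    - [0.005, [0, 0, 0.009], [0, 0, 0]]
    - [0.005, [0, 0, 0.012], [0, 0, 0]]
    - [0.005, [0, 0, 0.013], [0, 0, 0]]
    - [0.005, [0, 0, 0.013], [0, 0, 0]]

```text
time: 25.65
tool_pos: [0.4402, 0.1971, 0.116]
ee_rot: [3.141, 0.0, 1.883]
wrist_force: [-0.6, 0.2, -2.4]
width: 0.0127
finger_force: 30.0
```

Emit:
drive_tool:
  series:
    - [0.005, [0, 0, 0], [0, 0, 0]]
    - [0.005, [0, 0, 0.001], [0, 0, 0]]
    - [0.005, [0, 0, 0.001], [0, 0, 0]]

```text
time: 26.02
tool_pos: [0.4404, 0.1971, 0.1153]
ee_rot: [3.141, 0.0, 1.883]
wrist_force: [0.5, 0.4, -2.6]
width: 0.0127
finger_force: 30.0
```

Emit:
drive_tool:
  series:
    - [0.005, [0, 0, 0.001], [0, 0, 0]]
    - [0.005, [0, 0, 0.002], [0, 0, 0]]
    - [0.005, [0, 0, 0.002], [0, 0, 0]]
    - [0.04, [0, 0, 0.0], [0, 0, 0]]
    - [0.04, [0, 0, 0.0], [0, 0, 0]]

```text
time: 26.65
tool_pos: [0.4405, 0.1971, 0.1153]
ee_rot: [3.141, 0.0, 1.883]
wrist_force: [-0.0, 0.7, -0.9]
width: 0.029
finger_force: 0.0
```

Emit:
drive_tool:
  series:
    - [0.05, [0, 0, 0], [0, 0, 0]]
    - [0.05, [0, 0, -0.04], [0, 0, 0]]
    - [0.05, [0, 0, -0.1], [0, 0, 0]]
    - [0.05, [0, 0, -0.15], [0, 0, 0]]
    - [0.05, [-0.05, 0, -0.15], [0, 0, 0]]

```text
time: 27.28
tool_pos: [0.4573, 0.1514, 0.2706]
ee_rot: [3.131, 0.0, 1.888]
wrist_force: [1.3, 0.2, 0.1]
width: 0.0501
finger_force: 0.0
```

Run:
```python
from h import *
o=robot.get_obs();print(o["tool_pos"],o["width"])
c=imaging.get_calibration("wrist");w=imaging.snapshot("wrist")
hsv=cv2.cvtColor(w,cv2.COLOR_RGB2HSV);
im=imaging.snapshot("side")[135:335,170:370];im2=imaging.snapshot("scene")[145:345,130:330]
cv2.imwrite("pics/s9.png",cv2.resize(np.hstack([im,im2])[:,:,::-1],(800,400),interpolation=cv2.INTER_CUBIC))
```

```text
[0.45731686 0.15141208 0.27061323] 0.050137434499712474
```

View pics/s9.png

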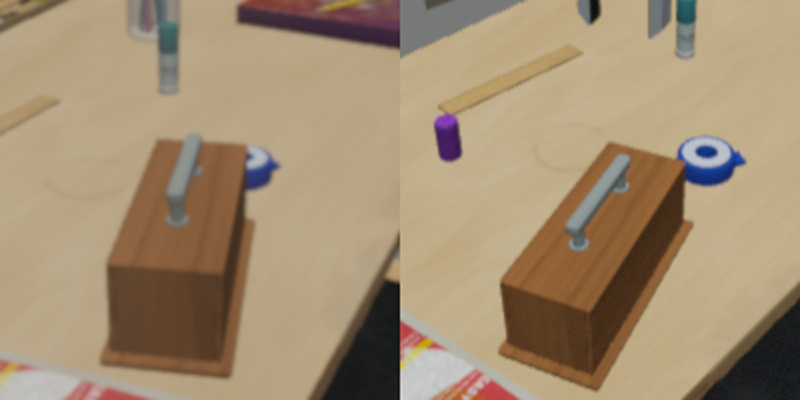

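The cover sits level on the ledge all round; glue stick, tape and purple cell are untouched.

Emit:
drive_tool:
  series:
    - [0.05, [0, 0, 0], [0, 0, 0]]
    - [0.05, [0, 0, 0], [0, 0, 0]]

```text
time: 27.68
tool_pos: [0.4551, 0.1501, 0.2643]
ee_rot: [-3.14, -0.0, 1.884]
wrist_force: [0.6, -0.6, -0.3]
width: 0.0497
finger_force: 0.0
```

```bash
python3 -c "
from bench import robot
print(robot.close_job())"
```

```text
the job is handed in; nothing more can be done
None
```

The job is handed in after about 28 s of the 99 s: the last pictures show all three batteries standing plus end up in their own wells, the cover sitting level on the tray all round, and the glue stick, tape roll and purple look-alike where they were.

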